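Test the unused socket, then snap its safety cap on and keep pressing

TASK

Make the empty power socket safe: take the yellow tester pen from its grey stand, hold its tip upright and steady, a centimetre or two above the middle of the empty socket's round face, for a good second, and put the pen back in its stand. Then set the blue safety cap on that socket and press it down until it clicks, and keep pressing it firmly (about 10 N) against its rubber seal: the job finishes with the gripper still pressing the cap. Leave the remote control, the mug and the disc case where they are.

Things in the scene. Friction and masses are not known exactly. Their poses are not given: they have to be found in the camera images.
- free_socket: The empty socket: fixed white box 84 x 84 mm, 30 mm high, with a white round stud on top: 38 mm across from 30 to 52 mm height, tapering to 30 mm across at its flat top at 56 mm (dark slots). Four sprung steel balls stick out 4 mm from the stud's side, centres 43.5 mm above the bench. Origin: centre of the box's underside; z up, x and y along its sides.
- socket_face (a point): Middle of the empty socket's flat top face, 56 mm above the bench, facing up.
- seal: Black rubber ring round the foot of the empty stud, 54 mm across, 4 mm thick, sprung: free top 36 mm above the bench, yields up to 4 mm at 4 N per mm. Origin: underside centre. The cap first rests on the balls, origin 47 mm above the bench; 8 to 14 N snaps it past them, the force drops, the balls draw it down onto the seal at about 35.5 mm; a 10 N push then brings it to about 33.5 mm.
- used_socket: The other socket box, fixed, 84 x 84 mm, 30 mm high, with a black charger 46 x 46 mm plugged into its stud, top 96 mm above the bench. Origin: centre of its underside. To be left alone.
- cap: Loose blue safety cap, about 45 g, round, open downwards, standing on its rim on the bench: 54 mm across, 30 mm high, plus a solid round grip 26 mm across and 18 mm high on the middle of its top (48 mm in all). Its mouth is 42 mm across for the lowest 4 mm (snap lip), 48 mm across above, 26 mm deep in all. Origin: centre of the lower rim; z up.
- tester: Yellow tester pen upright, tip down, in the stand: 145 mm long, about 60 g. Origin: the tip; z up along the pen. White nozzle 10 mm across up to 40 mm from the tip, black collar 30 mm across from 40 to 48 mm, then the yellow round body to grip, 20 mm across, up to 145 mm. In the stand its tip is 10 mm above the bench.
- stand: Fixed grey block 64 x 64 mm, 50 mm high, with an upright round hole in the middle of its top, 18 mm across, 45 mm deep. The pen's nozzle goes in and its collar rests on the top. Origin: centre of the underside; z up.
- remote: Bystander: black remote control 170 x 45 mm, 18 mm high, lying on the bench. Origin: centre of the underside, x along its length.
- mug: Bystander: white mug 76 mm across, 90 mm high, handle at +y. Origin: centre of the underside.
- disc_case: Bystander: flat blue disc case 135 x 190 mm, 14 mm high. Origin: centre of the underside.
Mind the look-alikes: they are no part of the job. Of the things like the tester, leave any that is purple; of the rest the larger one is meant.

How it is judged:
By the outcome, as a careful person would: the job done as asked, in the order asked, and still so for the second after the job is handed in, while the arm keeps its last pose, push and grip.
It also fails if it takes over 72 s, if anything falls off the work surface, if the arm or the gripper's body presses on something with over 40 N, if the wrist force passes 120 N, or if a joint passes its speed limit or range.

ROBOT

A 7-joint arm with a two-finger parallel gripper is mounted at the origin on the work surface. World frame = base frame: x ahead of the robot, y to its left, z up, the work surface at z = 0. Lengths are in m, angles in rad, forces in N, time in s.
With the tool pointing down it reaches from about 0.425 to 0.925 m from the base axis. Payload 6.8 kg.
Tool frame: the origin (TCP) lies at the very end of the fingers, on their centre line; the grasp point (between the pads) lies 19 mm behind it; z points along the fingers, y is the line along which they close (so a half turn about z gives the same grasp; the last joint's range is limited). The gripper opens to 85 mm and grips with 20 to 120 N. Pads are 22 mm wide; open, the fingers measure 114 mm over their backs; the gripper's body (76 mm by 85 mm) begins 54 mm behind the grasp point. The pads swing forward as they close: fully open they stand 13 mm farther back than shut.
Start: joints at [1.083, 0.477, 0.022, 1.555, -0.011, 1.109, -0.083], TCP at [0.25, -0.627, 0.231] pointing down, gripper open.
Joint ranges: [-2.96, 2.96], [-0.34, 2.1], [-1.41, 1.46], [0.24, 2.44], [-1.37, 4.51], [0.17, 1.92], [-2.96, 2.96]. Speed limits (rad/s): [2.39, 2.39, 3.14, 3.14, 3.14, 3.14, 3.14].

INTERFACE

Orientations are given as a unit quaternion [w, x, y, z].
In Python, from station import bot gives the robot as it stands.
- The arm moves only by the tool jog_arm, never from a script. Its argument "motion" is a list of rows, each a list of 7 numbers: the turn, a rotation vector about the tool's x, y, z in rad, then the shift along the tool's x, y, z in mm, then the finger opening in mm, from 0 to 85.4. A call has 1 to 10 rows; each row is the pose to reach, as a shift and turn from the pose commanded when the call began, along the tool's axes at that moment; what a row does not reach only later rows make up. A row lasts 1/8 s, in which the tool goes at most 62.5 mm and 10.7 degrees, less where a joint would pass 70% of its speed; a pose out of reach is approached as far as the arm can. A call with a gripper value outside its range is refused whole. The fingers move at their own pace and stop on an object; "grip_force" is the grip in N (left out, the last holds). Time passes only in rows, so rows that repeat a pose let the fingers close. It gives the time, the measured TCP pose, the force, the opening and the grip force at its end, in the units of the state.
- bot.get_obs(): the state, without advancing time (a new reading comes with each control period).
- bot.read_camera(name): name is "scene" or "top"; returns a dict with "pixels" (480x640x3 uint8, red, green, blue), "camera_matrix" (3x3 intrinsics, pixels), "T" (4x4, takes a point from camera to world coordinates). Camera axes: x right, y down, z forward; pixel columns grow to the right and rows downward; lengths in m; the calibration is good to about 2 mm. A picture is of the moment at which its call begins. There is no depth.
- bot.hand_in(): hands the job in; it is judged then, once.
Trained networks look in a picture, given as the dict that the camera call returned (one of the last four; its "shot" number tells which), for a name from the list of things; names that differ only in an ending like _2 or _b are one class to them, and where a whole thing is asked for, a point or a joint stands for the part that bears it (a point fixed in the world has none). Each returns a list of dicts, best first, with "score" (0 to 1); they miss things now and then, are a little off and sometimes report something else, mostly with a low value. They report only what shows in the picture. A call takes as long as a camera call. They do not tell look-alikes from the thing itself.
- bot.spot_in(thing, picture): "xy" ([column, row] in pixels, amid what is visible of it).
- bot.tip_of(thing, picture): "xy" ([column, row] in pixels: a listed point, or the origin of a listed thing).
The state is a dict: "t": time; "q": joint angles; "joint_vel": joint speeds; "joint_torque": joint torques, N m; "eef_pos": TCP position; "tool_rot": TCP orientation; "contact_force": force on the tool from outside, world axes, zero at the start; "torque": the same for the moment, N m; "gripper_width": opening from 0.0 (shut) to 1.0 (fully open); "grasp_force": force on a finger pad.
Only numpy, scipy, OpenCV 4.12 (cv2) and the standard library are available. Lean on these libraries where they do the work, as an engineer would, in place of code of your own. Each camera call takes 0.05 s, during which the arm holds its last target. There are 200 camera calls.

## Working session

There is one attempt and no reset: what is moved stays moved. The work goes in short steps, Python scripts to look and compute and a tool call to move; the robot and the scene stay as the last step left them, time stands still between calls to the robot, and variables do not carry over. Pictures are saved under pics/ and viewed, at most 10 in all, crops included, and the job is handed in when it is done.

Besides the shell and the picture viewer there is one more tool, called after "Emit:" in YAML: its name, and indented under it one key for each argument. jog_arm: Moves the arm, as the interface text tells. Its arguments: {"type":"object","properties":{"motion":{"type":"array"},"grip_force":{"type":"number"}},"required":["motion"]}

```bash
mkdir -p pics; ls; cat > h.py <<'E'
import numpy as np, cv2
from station import bot
from scipy.spatial.transform import Rotation as R
def ray(p,uv):
    K=p["camera_matrix"];T=np.array(p["T"]);d=T[:3,:3]@np.linalg.solve(np.array(K),[uv[0],uv[1],1.]);return T[:3,3],d
def atz(p,uv,z):
    o,d=ray(p,uv);return o+d*(z-o[2])/d[2]
def proj(p,X):
    T=np.array(p["T"]);c=T[:3,:3].T@(np.array(X)-T[:3,3]);v=np.array(p["camera_matrix"])@c;return v[:2]/v[2]
def save(p,n): cv2.imwrite("pics/"+n,cv2.cvtColor(p["pixels"],cv2.COLOR_RGB2BGR))
E
python3 - <<'E'
from h import *
np.set_printoptions(precision=4,suppress=True)
for n in("top","scene"):
    p=bot.read_camera(n);save(p,n+"1.png");print(n,np.array(p["T"])[:3],p["camera_matrix"])
    for t,z in(("free_socket",0),("socket_face",.056),("cap",0),("tester",.01),("stand",0),("used_socket",0)):
        for r in bot.tip_of(t,p): print(t,r["score"],np.array(r["xy"]),atz(p,r["xy"],z))
print(bot.get_obs())
E
```

```text
pics
top [[-0.0398 -0.9746  0.2202  0.3622]
 [-0.9992  0.0402 -0.0028  0.0046]
 [-0.0061 -0.2201 -0.9755  1.0948]] [[439.9513   0.     329.3596]
 [  0.     439.9513 241.23  ]
 [  0.       0.       1.    ]]
free_socket 0.6 [367.5 286.5] [ 0.4899 -0.0889  0.    ]
socket_face 0.69 [371.4 285.9] [ 0.4844 -0.0934  0.056 ]
socket_face 0.32 [201.1 304.6] [0.4567 0.3087 0.056 ]
cap 0.6 [457.9 287.1] [ 0.4793 -0.3134  0.    ]
tester 0.82 [196.4 302.1] [0.4674 0.3338 0.01  ]
tester 0.72 [202.8 269.8] [0.5471 0.32   0.01  ]
tester 0.63 [195.  340.5] [0.3754 0.3348 0.01  ]
stand 0.7 [202.6 304.3] [0.4623 0.3214 0.    ]
used_socket 0.56 [275.  292.9] [0.4833 0.1418 0.    ]
scene [[-0.5939  0.5215 -0.6126  1.1686]
 [ 0.8043  0.3677 -0.4668  0.4444]
 [-0.0182 -0.77   -0.6378  0.6712]] [[508.5704   0.     325.9105]
 [  0.     508.5704 239.0643]
 [  0.       0.       1.    ]]
free_socket 0.85 [318.5 221.3] [ 0.4847 -0.0956  0.    ]
free_socket 0.44 [249.8 313.4] [ 0.7668 -0.0344  0.    ]
socket_face 0.81 [319.2 202.9] [ 0.4911 -0.087   0.056 ]
cap 0.84 [244.9 186.8] [ 0.4783 -0.3196  0.    ]
tester 0
[... 178 characters left out ...]
   ]
used_socket 0.87 [415.7 264.6] [0.4859 0.142  0.    ]
used_socket 0.56 [316.6 222.9] [ 0.4916 -0.0955  0.    ]
used_socket 0.52 [315.3 213.1] [ 0.4652 -0.1192  0.    ]
{'t': 0.7, 'q': array([ 1.0829,  0.477 ,  0.0224,  1.5554, -0.0115,  1.1093, -0.0831]), 'joint_vel': array([ 0.0004, -0.0007,  0.0007,  0.0002,  0.0006,  0.0011,  0.0005]), 'joint_torque': array([  0.0002, -59.6157,   1.6057, -28.1494,   0.0124,   0.0014,
        -0.    ]), 'eef_pos': array([ 0.2503, -0.6269,  0.2313]), 'tool_rot': array([0.    , 0.982 , 0.1888, 0.    ]), 'contact_force': array([ 0.5443, -0.5975,  0.9182]), 'torque': array([0.0566, 0.0204, 0.0018]), 'grasp_force': 0.0, 'gripper_width': 1.0027259125230508}
```

View pictures.

View pics/top1.png

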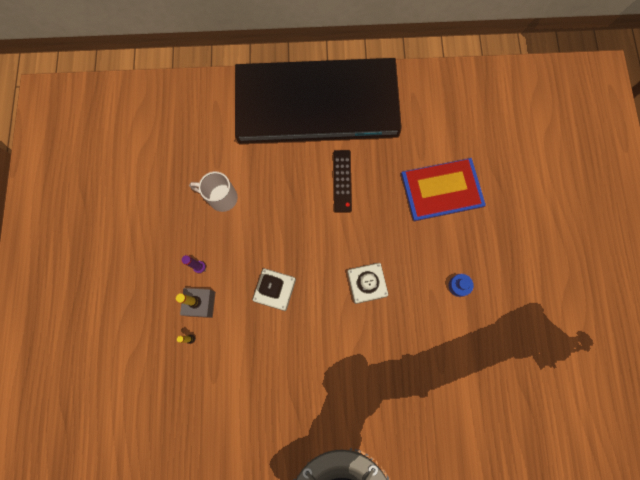

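View pics/scene1.png

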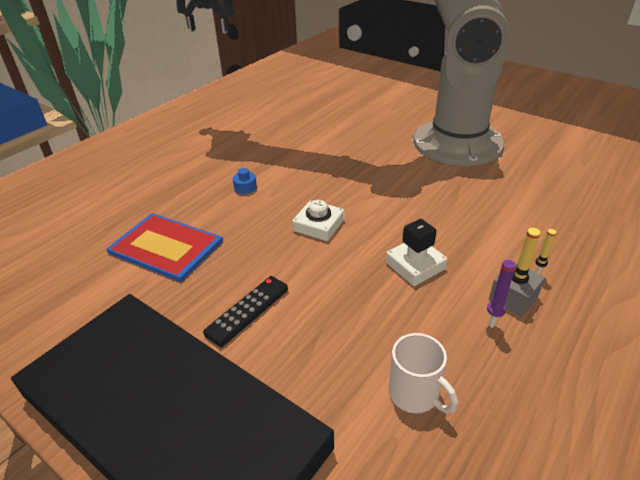

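```bash
cat >> h.py <<'E'
from scipy.optimize import least_squares
def cyl(r0,r1,z0,z1):
    a=np.linspace(0,2*np.pi,60);return np.vstack([np.c_[r*np.cos(a),r*np.sin(a),0*a+z] for r,z in((r0,z0),(r1,z1))])
def box(s,h,yaw): 
    c,n=np.cos(yaw),np.sin(yaw);return np.array([[(c*i-n*j)*s/2,(n*i+c*j)*s/2,z] for i in(1,-1) for j in(1,-1) for z in(0,h)])
CAP=np.vstack([cyl(.027,.027,0,.03),cyl(.013,.013,.03,.048)]);PEN=cyl(.01,.01,.048,.145)
def cen(poly):
    m=cv2.moments(poly);return np.array([m["m10"],m["m01"]])/m["m00"]
def modelcen(p,parts):   # centroid of union of convex parts, rendered x16
    P=[np.array([proj(p,q) for q in s]) for s in parts];o=np.floor(np.vstack(P).min(0))-2;w=np.ceil(np.vstack(P).max(0)-o)+3
    im=np.zeros((int(w[1]*16),int(w[0]*16)),np.uint8)
    for s in P: cv2.fillConvexPoly(im,cv2.convexHull(np.round((s-o+.5)*16).astype(np.int32)),255)
    m=cv2.moments(im,True);return np.array([m["m10"],m["m01"]])/m["m00"]/16+o-.5, m["m00"]/256
def blob(p,lo,hi,X,rad=35):
    hsv=cv2.cvtColor(p["pixels"],cv2.COLOR_RGB2HSV);m=cv2.inRange(hsv,np.array(lo),np.array(hi));c=proj(p,X)
    n,l,s,cc=cv2.connectedComponentsWithStats(m);k=max((i for i in range(1,n) if np.linalg.norm(cc[i]-c)<rad),key=lambda i:s[i,4]);return cc[k],s[k,4],l==k
def fit(ps,cs,parts,X0,free=2):
    def f(v):
        X=np.array(X0,float);X[:free]=v;return np.hstack([modelcen(p,[s+X for s in parts])[0]-c for p,c in zip(ps,cs)])
    r=least_squares(f,X0[:free],diff_step=.004);return r.x,f(r.x)
CAPP=[CAP[:120],CAP[120:]]
BLUE=([105,120,30],[130,255,255]);YEL=([18,120,40],[34,255,255])
E
python3 - <<'E'
from h import *
np.set_printoptions(precision=4,suppress=True)
ps=[bot.read_camera(n) for n in("top","scene")]
for nm,col,parts,X0,top in(("cap",BLUE,CAPP,[.479,-.316,0],.03),("pen",YEL,[PEN],[.462,.325,.01],.1)):
    b=[blob(p,*col,np.array(X0)+[0,0,top]) for p in ps]
    print(nm,[(x[0],x[1]) for x in b],[modelcen(p,[s+X0 for s in parts])[1] for p in ps])
    print("both",fit(ps,[x[0] for x in b],parts,X0)); 
    for p,x in zip(ps,b): print(fit([p],[x[0]],parts,X0))
# socket: hull of white
for nm,X0 in(("free",[.487,-.092,0]),):
  hs=[]
  for p in ps:
    c=proj(p,np.array(X0)+[0,0,.03]).astype(int)
    hsv=cv2.cvtColor(p["pixels"],cv2.COLOR_RGB2HSV);m=cv2.inRange(hsv,np.array([0,0,90]),np.array([180,75,255]))
    k=np.zeros_like(m);cv2.circle(k,tuple(int(v) for v in c),34,255,-1);m&=k
    n,l,s,cc=cv2.connectedComponentsWithStats(m);i=1+np.argmax(s[1:,4]);h=cv2.convexHull(np.argwhere(l==i)[:,::-1].astype(np.float32));hs.append(h)
  def f(v):
    out=[]
    for p,h in zip(ps,hs):
      M=np.vstack([box(.084,.03,v[2]),cyl(.019,.019,.03,.052),cyl(.015,.015,.052,.056)])+[v[0],v[1],0]
      g=np.array([proj(p,q) for q in M],np.float32)
      for a in np.linspace(0,2*np.pi,36,endpoint=False):
        d=np.array([np.cos(a),np.sin(a)]);out.append((g@d).max()-(h[:,0]@d).max()-.5)
    return np.array(out)
  best=min((least_squares(f,[X0[0],X0[1],y]) for y in(-.6,-.3,0,.3,.6)),key=lambda r:r.cost);print(nm,best.x,best.cost,abs(best.fun).max())
  # compare only per cam stud face
E
```

```text
cap [(array([461.6023, 284.7131]), np.int32(352)), (array([244.1846, 181.411 ]), np.int32(455))] [466.99609375, 516.70703125]
both (array([ 0.4818, -0.3173]), array([-0.3175,  0.536 , -0.5248,  0.2274]))
(array([ 0.4831, -0.3182]), array([ 0.0001, -0.0003]))
(array([ 0.4804, -0.317 ]), array([-0.0007,  0.    ]))
pen [(array([185.2738, 299.1548]), np.int32(168)), (array([526.7199, 253.4644]), np.int32(407))] [197.26953125, 668.97265625]
both (array([0.4658, 0.3275]), array([ 0.2454, -0.2884,  0.3121, -0.2438]))
(array([0.4651, 0.3281]), array([-0.   ,  0.004]))
(array([0.4667, 0.3273]), array([0.0001, 0.0009]))
free [ 0.4957 -0.0871  0.    ] 110.70436393554708 3.5410054865670872
```

```bash
cat > sock.py <<'E'
from h import *
np.set_printoptions(precision=4,suppress=True)
ps=[bot.read_camera(n) for n in("top","scene")];X0=[.487,-.092,0]
hs=[];vis=[]
for p in ps:
    c=proj(p,np.array(X0)+[0,0,.03]).astype(int)
    rgb=p["pixels"].astype(int);m=((rgb[...,2]>0.62*rgb[...,0])&(rgb[...,0]>70)).astype(np.uint8)*255
    k=np.zeros_like(m);cv2.circle(k,tuple(int(v) for v in c),36,255,-1);m&=k
    n,l,s,cc=cv2.connectedComponentsWithStats(m);i=1+np.argmax(s[1:,4]);h=cv2.convexHull(np.argwhere(l==i)[:,::-1].astype(np.float32));hs.append(h)
    v=p["pixels"][:,:,::-1].copy()
    x,y=c;vis.append((v,x,y,l==i))
def g(p,v):
    M=np.vstack([box(.084,.03,v[2]),cyl(.019,.019,.03,.052),cyl(.015,.015,.052,.056)])+[v[0],v[1],0]
    return np.array([proj(p,q) for q in M])
def mk(idx):
  def f(v):
    out=[]
    for j in idx:
      G=g(ps[j],v)
      for a in np.linspace(0,2*np.pi,36,endpoint=False):
        d=np.array([np.cos(a),np.sin(a)]);out.append((G@d).max()-(hs[j][:,0]@d).max()-.5)
    return np.array(out)
  return f
for idx in([0,1],[0],[1]):
  b=min((least_squares(mk(idx),[X0[0],X0[1],y],diff_step=1e-3) for y in(-.6,-.3,.1,.3,.6)),key=lambda r:r.cost);print(idx,b.x,b.cost,abs(b.fun).max())
  if len(idx)==2: B=b.x
out=[]
for p,(v,x,y,m) in zip(ps,vis):
    big=cv2.resize(v[y-40:y+40,x-40:x+40],None,fx=5,fy=5,interpolation=cv2.INTER_NEAREST)
    for M in([cyl(.019,.019,.052,.052),cyl(.015,.015,.056,.056),box(.084,.03,B[2])]):
        for q in M: 
            u=(proj(p,q+[B[0],B[1],0])-[x-40,y-40]+.5)*5;cv2.circle(big,tuple(int(t) for t in u),1,(0,0,255),-1)
    out.append(big)
cv2.imwrite("pics/sock.png",np.hstack(out))
E
python3 sock.py
```

```text
[0, 1] [ 0.4965 -0.0874  0.1711] 29.08046146704429 1.7219121010605534
[0] [ 0.4978 -0.0874  0.1614] 12.938742928292312 1.269433872994612
[1] [ 0.4944 -0.0882  0.185 ] 9.168422548444465 1.3849755629061633
```

View pics/sock.png

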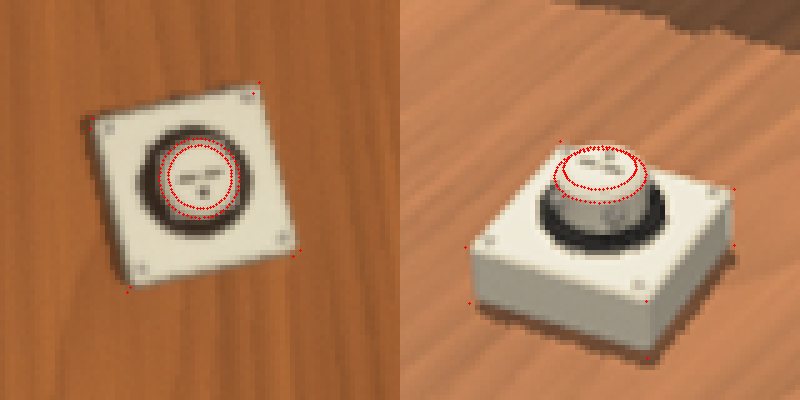

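```bash
cat >> h.py <<'E'
def rows(way,step=58,n0=None,o=None):
    """way: list of (x,y,z,heading_rad); from the current measured pose; prints tool-frame rows, evenly stepped"""
    o=o or bot.get_obs();p=np.array(o["eef_pos"]);q=o["tool_rot"];Rt=R.from_quat([q[1],q[2],q[3],q[0]])
    p0=p.copy();M=Rt.as_matrix();h=np.arctan2(M[1,0],M[0,0])
    cur=np.r_[p,h]
    for w in way:
        w=np.array(w,float);n=max(int(np.ceil(np.linalg.norm(w[:3]-cur[:3])*1000/step)),int(np.ceil(abs(w[3]-cur[3])/.18)),1)
        for k in range(1,n+1):
            c=cur+(w-cur)*k/n;Rn=R.from_euler("z",c[3])*R.from_euler("x",np.pi);rv=(Rt.inv()*Rn).as_rotvec();d=M.T@(c[:3]-p0)*1000
            print([round(float(v),3) for v in rv]+[round(float(v),1) for v in d])
        print("--");cur=w
def st():
    o=bot.get_obs();q=o["tool_rot"];Rt=R.from_quat([q[1],q[2],q[3],q[0]]).as_matrix()
    print("t",o["t"],"p",np.round(o["eef_pos"],4),"h",np.arctan2(Rt[1,0],Rt[0,0]).round(4),"tz",Rt[:,2].round(4),"F",np.round(o["contact_force"],2),"w",o["gripper_width"],"gf",o["grasp_force"])
E
python3 - <<'E'
from h import *
rows([(.50,-.3,.25,.2),(.56,0,.25,.1),(.466,.3275,.24,0)])
E
```

```text
[0.0, -0.0, 0.022, 44.1, -26.4, -2.3]
[0.0, -0.0, 0.045, 88.3, -52.8, -4.7]
[0.0, -0.0, 0.067, 132.4, -79.1, -7.0]
[0.0, -0.0, 0.09, 176.6, -105.5, -9.3]
[0.0, -0.0, 0.112, 220.7, -131.9, -11.7]
[0.0, -0.0, 0.135, 264.9, -158.3, -14.0]
[0.0, -0.0, 0.157, 309.0, -184.6, -16.3]
[0.0, -0.0, 0.18, 353.2, -211.0, -18.7]
--
[0.0, -0.0, 0.196, 381.0, -253.8, -18.7]
[0.0, -0.0, 0.213, 408.8, -296.5, -18.7]
[0.0, -0.0, 0.23, 436.6, -339.2, -18.7]
[0.0, -0.0, 0.246, 464.5, -381.9, -18.7]
[0.0, -0.0, 0.263, 492.3, -424.7, -18.7]
[0.0, -0.0, 0.28, 520.1, -467.4, -18.7]
--
[0.0, -0.0, 0.296, 525.8, -523.9, -17.0]
[0.0, -0.0, 0.313, 531.5, -580.4, -15.3]
[0.0, -0.0, 0.33, 537.2, -636.9, -13.7]
[0.0, -0.0, 0.346, 542.8, -693.4, -12.0]
[0.0, -0.0, 0.363, 548.5, -749.9, -10.3]
[0.0, -0.0, 0.38, 554.2, -806.4, -8.7]
--
```

Emit:
jog_arm:
  motion:
    - [0,0,0.022,44,-26,-2,85]
    - [0,0,0.045,88,-53,-5,85]
    - [0,0,0.067,132,-79,-7,85]
    - [0,0,0.09,177,-106,-9,85]
    - [0,0,0.112,221,-132,-12,85]
    - [0,0,0.135,265,-158,-14,85]
    - [0,0,0.157,309,-185,-16,85]
    - [0,0,0.18,353,-211,-19,85]
    - [0,0,0.196,381,-254,-19,85]
    - [0,0,0.213,409,-297,-19,85]

```text
t: 2.15
eef_pos: [0.5205, -0.1978, 0.2504]
tool_rot: [0.0, 0.997, 0.083, 0.0]
contact_force: [0.2, -0.7, 0.4]
gripper_width: 0.998
grasp_force: 0.0
```

```bash
python3 - <<'E'
from h import *
st();rows([(.56,0,.25,.1),(.466,.3275,.24,0)])
E
```

```text
t 2.15 p [ 0.5205 -0.1978  0.2504] h 0.1663 tz [ 5.e-04 -1.e-04 -1.e+00] F [ 0.21 -0.74  0.45] w 0.997860420404536 gf 0.0
[0.0, -0.0, 0.017, 17.9, -47.1, 0.1]
[0.0, -0.0, 0.033, 35.8, -94.3, 0.2]
[0.0, -0.0, 0.05, 53.8, -141.4, 0.3]
[0.0, -0.0, 0.066, 71.7, -188.6, 0.4]
--
[0.0, -0.0, 0.083, 65.3, -245.0, 2.1]
[0.0, -0.0, 0.1, 58.9, -301.4, 3.7]
[0.0, -0.0, 0.116, 52.4, -357.8, 5.4]
[0.0, -0.0, 0.133, 46.0, -414.3, 7.0]
[0.0, -0.0, 0.15, 39.6, -470.7, 8.7]
[0.0, -0.0, 0.166, 33.2, -527.1, 10.3]
--
```

Emit:
jog_arm:
  motion:
    - [0,0,0.017,18,-47,0,85]
    - [0,0,0.033,36,-94,0,85]
    - [0,0,0.05,54,-141,0,85]
    - [0,0,0.066,72,-189,0,85]
    - [0,0,0.083,65,-245,2,85]
    - [0,0,0.1,59,-301,4,85]
    - [0,0,0.116,52,-358,5,85]
    - [0,0,0.133,46,-414,7,85]
    - [0,0,0.15,40,-471,9,85]
    - [0,0,0.166,33,-527,10,85]

```text
t: 3.4
eef_pos: [0.4646, 0.3273, 0.2405]
tool_rot: [-0.0, 1.0, -0.0, 0.0]
contact_force: [2.0, 0.2, 0.6]
gripper_width: 0.995
grasp_force: 0.0
```

```bash
python3 - <<'E'
from h import *
st();rows([(.4655,.3278,.1,0)],step=45)
p=bot.read_camera("scene");save(p,"scene2.png")
E
```

```text
t 3.4 p [0.4646 0.3273 0.2405] h -0.0001 tz [ 6.e-04  2.e-04 -1.e+00] F [1.98 0.24 0.61] w 0.994886042467064 gf 0.0
[-0.0, -0.001, -0.0, 0.2, -0.1, 35.1]
[-0.0, -0.001, -0.0, 0.4, -0.2, 70.2]
[-0.0, -0.001, -0.0, 0.6, -0.3, 105.4]
[-0.0, -0.001, -0.0, 0.9, -0.4, 140.5]
--
```

View pics/scene2.png

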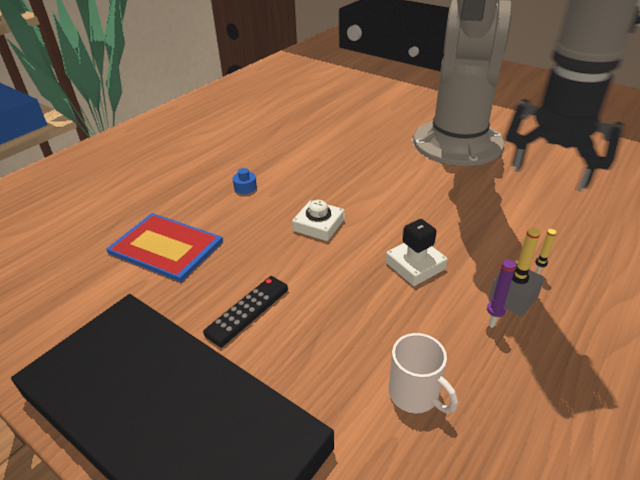

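Emit:
jog_arm:
  motion:
    - [0,0,0,1,0,35,85]
    - [0,0,0,1,0,70,85]
    - [0,0,0,1,0,105,85]
    - [0,0,0,1,0,135,85]
    - [0,0,0,1,0,140,85]
    - [0,0,0,1,0,140,15]
    - [0,0,0,1,0,140,15]
    - [0,0,0,1,0,140,15]
    - [0,0,0,1,0,140,15]
    - [0,0,0,1,0,140,15]
  grip_force: 60

```text
t: 4.7
eef_pos: [0.4665, 0.326, 0.1011]
tool_rot: [-0.0, 1.0, 0.0, 0.001]
contact_force: [-0.4, -1.7, 6.0]
gripper_width: 0.214
grasp_force: 58.3
```

```bash
python3 - <<'E'
from h import *
st();o=bot.get_obs()
rows([(*o["eef_pos"][:2],o["eef_pos"][2]+.125,0),(.496,-.0875,.19,0)])
E
```

```text
t 4.7 p [0.4665 0.326  0.1011] h 0.0007 tz [ 1.2e-03  6.0e-04 -1.0e+00] F [-0.42 -1.66  5.99] w 0.21436107661050816 gf 58.32876920700073
[-0.001, -0.001, 0.0, 0.0, -0.0, -41.7]
[-0.001, -0.001, 0.0, 0.1, -0.1, -83.3]
[-0.001, -0.001, 0.001, 0.1, -0.1, -125.0]
--
[-0.001, -0.001, 0.001, 3.8, 51.6, -120.5]
[-0.001, -0.001, 0.001, 7.4, 103.3, -116.0]
[-0.001, -0.001, 0.001, 11.1, 155.0, -111.5]
[-0.001, -0.001, 0.001, 14.7, 206.7, -107.0]
[-0.001, -0.001, 0.001, 18.4, 258.4, -102.5]
[-0.001, -0.001, 0.001, 22.0, 310.1, -98.0]
[-0.001, -0.001, 0.001, 25.6, 361.8, -93.6]
[-0.001, -0.001, 0.001, 29.3, 413.5, -89.1]
--
```

Emit:
jog_arm:
  motion:
    - [0,0,0,0,0,-25,15]
    - [0,0,0,0,0,-65,15]
    - [0,0,0,0,0,-105,15]
    - [0,0,0,0,0,-125,15]
    - [0,0,0,4,40,-130,15]
    - [0,0,0,8,85,-130,15]
    - [0,0,0,12,130,-130,15]
    - [0,0,0,15,180,-130,15]
    - [0,0,0,18,230,-130,15]
    - [0,0,0,21,280,-130,15]

```text
t: 5.95
eef_pos: [0.487, 0.0441, 0.2303]
tool_rot: [0.0, 1.0, 0.0, 0.0]
contact_force: [1.3, 0.8, 0.5]
gripper_width: 0.219
grasp_force: 58.6
```

```bash
python3 - <<'E'
from h import *
st();rows([(.496,-.0875,.19,0)],step=45)
E
```

```text
t 5.95 p [0.487  0.0441 0.2303] h 0.0009 tz [ 1.e-04 -0.e+00 -1.e+00] F [1.34 0.78 0.48] w 0.21900125246832455 gf 58.58458757400513
[0.0, -0.0, 0.0, 2.2, 32.9, 10.1]
[0.0, -0.0, 0.0, 4.4, 65.8, 20.2]
[0.0, -0.0, 0.001, 6.6, 98.7, 30.2]
[0.0, -0.0, 0.001, 8.8, 131.6, 40.3]
--
```

Emit:
jog_arm:
  motion:
    - [0,0,0,2,30,5,15]
    - [0,0,0,4,65,15,15]
    - [0,0,0,7,98,28,15]
    - [0,0,0,9,125,38,15]
    - [0,0,0,9,131.5,40,15]
    - [0,0,0,9,131.5,40,15]

```text
t: 6.7
eef_pos: [0.4963, -0.0853, 0.1903]
tool_rot: [-0.0, 1.0, 0.0, -0.0]
contact_force: [-0.7, -0.1, -0.2]
gripper_width: 0.216
grasp_force: 58.6
```

```bash
python3 - <<'E'
from h import *
np.set_printoptions(precision=4,suppress=True)
st();ps=[bot.read_camera(n) for n in("top","scene")]
o=bot.get_obs();tip=np.array(o["eef_pos"])-[0,0,.091];out=[]
for p in ps:
    u,v=proj(p,tip);F=proj(p,[.4965,-.0874,.056]);x,y=int(u),int(v);print("exp tip",u,v,"face",F,[(r["xy"],r["score"]) for r in bot.tip_of("tester",p)])
    b=p["pixels"][y-45:y+35,x-40:x+40,::-1].copy();b=cv2.resize(b,None,fx=5,fy=5,interpolation=cv2.INTER_NEAREST)
    for q,c in((np.array([u,v]),(0,255,0)),(F,(0,0,255))): cv2.circle(b,tuple(int(t) for t in (q-[x-40,y-45]+.5)*5),3,c,-1)
    out.append(b)
cv2.imwrite("pics/hold.png",np.hstack(out))
E
```

```text
t 6.7 p [ 0.4963 -0.0853  0.1903] h 0.0006 tz [-0.0002  0.0004 -1.    ] F [-0.66 -0.11 -0.19] w 0.21637957812704822 gf 58.61119508743286
exp tip 368.7727991461142 278.3508985397712 face [368.5643 280.9097] [([204.8, 269.6], 0.58), ([194.1, 339.2], 0.51)]
exp tip 318.01913461364853 186.9648331008695 face [317.4871 204.096 ] [([318.6, 185.5], 0.83), ([492.2, 324.6], 0.67), ([539.7, 275.8], 0.66)]
```

View pics/hold.png

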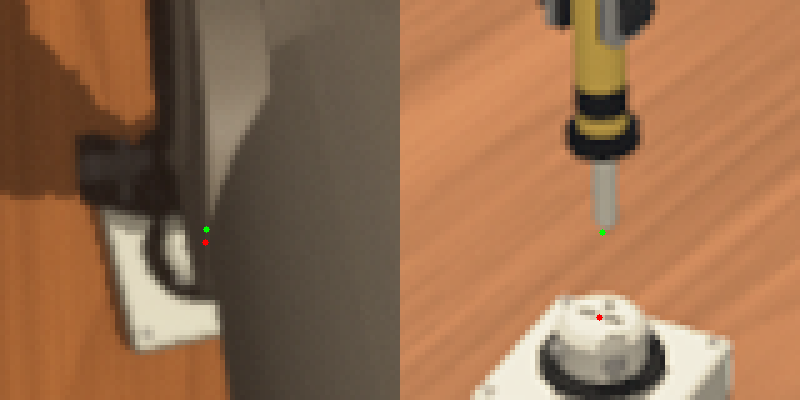

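Emit:
jog_arm:
  motion:
    - [0,0,0,0,2,14,15]
    - [0,0,0,0,2,25,15]
    - [0,0,0,0,2,28,15]
    - [0,0,0,0,2,28,15]
    - [0,0,0,0,2,28,15]
    - [0,0,0,0,2,28,15]
    - [0,0,0,0,2,28,15]
    - [0,0,0,0,2,28,15]
    - [0,0,0,0,2,28,15]
    - [0,0,0,0,2,28,15]

```text
t: 8.15
eef_pos: [0.4964, -0.0878, 0.1623]
tool_rot: [0.0, 1.0, 0.0, 0.0]
contact_force: [-0.2, -0.4, -1.3]
gripper_width: 0.222
grasp_force: 58.6
```

```bash
python3 - <<'E'
from h import *
st();p=bot.read_camera("scene")
o=bot.get_obs();tip=np.array(o["eef_pos"])-[0,0,.091];u,v=proj(p,tip);print(u,v,proj(p,[.4965,-.0874,.056]),[(r["xy"],r["score"]) for r in bot.tip_of("tester",p)][:1])
x,y=int(u),int(v);cv2.imwrite("pics/hold2.png",cv2.resize(p["pixels"][y-50:y+40,x-45:x+45,::-1],None,fx=5,fy=5,interpolation=cv2.INTER_NEAREST))
E
```

```text
t 8.15 p [ 0.4964 -0.0878  0.1623] h 0.0007 tz [ 1.e-04 -0.e+00 -1.e+00] F [-0.17 -0.44 -1.26] w 0.22243049932060624 gf 58.610955476760864
317.1691144601994 197.94026710174725 [317.48712972 204.09604036] [([490.7, 324.9], 0.75)]
```

View pics/hold2.png

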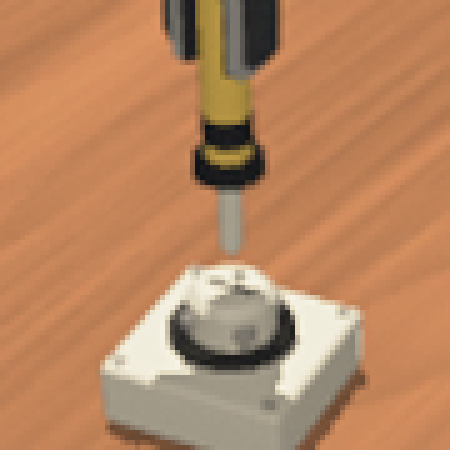

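Emit:
jog_arm:
  motion:
    - [0,0,0,0,0,0,15]
    - [0,0,0,0,0,0,15]
    - [0,0,0,0,0,0,15]
    - [0,0,0,0,0,0,15]
    - [0,0,0,0,0,0,15]
    - [0,0,0,0,0,0,15]
    - [0,0,0,0,0,0,15]
    - [0,0,0,0,0,0,15]

```text
t: 9.25
eef_pos: [0.4964, -0.0878, 0.1623]
tool_rot: [0.0, 1.0, 0.0, -0.0]
contact_force: [-0.8, 0.2, 0.0]
gripper_width: 0.214
grasp_force: 58.6
```

Emit:
jog_arm:
  motion:
    - [0,0,0,0,0,-30,15]
    - [0,0,0,0,0,-60,15]
    - [0,0,0,-3,-30,-72,15]
    - [0,0,0,-7,-80,-72,15]
    - [0,0,0,-10,-135,-72,15]
    - [0,0,0,-14,-190,-72,15]
    - [0,0,0,-18,-245,-72,15]
    - [0,0,0,-22,-300,-72,15]
    - [0,0,0,-26,-355,-72,15]
    - [0,0,0,-29,-400,-72,15]

```text
t: 10.5
eef_pos: [0.4665, 0.3145, 0.2344]
tool_rot: [-0.0, 1.0, 0.001, 0.0]
contact_force: [1.4, 0.1, -0.1]
gripper_width: 0.221
grasp_force: 58.6
```

```bash
python3 - <<'E'
from h import *
st();rows([(.4665,.326,.165,0),(.4665,.326,.1015,0)],step=40)
E
```

```text
t 10.5 p [0.4665 0.3145 0.2344] h 0.0019 tz [ 1.e-04  5.e-04 -1.e+00] F [ 1.4   0.15 -0.07] w 0.22128654820614244 gf 58.6051869392395
[-0.001, -0.0, 0.001, 0.0, -5.7, 34.7]
[-0.001, -0.0, 0.002, 0.0, -11.4, 69.4]
--
[-0.001, -0.0, 0.002, 0.0, -11.4, 101.1]
[-0.001, -0.0, 0.002, 0.0, -11.4, 132.9]
--
```

Emit:
jog_arm:
  motion:
    - [0,0,0,-1,-8,10,15]
    - [0,0,0,-1,-13,40,15]
    - [0,0,0,-1,-13.5,55,15]
    - [0,0,0,-1,-13.5,55,15]

```text
t: 11.0
eef_pos: [0.4657, 0.3241, 0.1781]
tool_rot: [0.001, 1.0, -0.0, -0.001]
contact_force: [0.0, 0.9, -0.0]
gripper_width: 0.215
grasp_force: 58.6
```

```bash
python3 - <<'E'
from h import *
st();rows([(.4665,.326,.1015,0)],step=25)
E
```

```text
t 11.0 p [0.4657 0.3241 0.1781] h -0.0002 tz [-0.0022 -0.0022 -1.    ] F [ 0.03  0.87 -0.02] w 0.21517782676209146 gf 58.645405769348145
[0.002, 0.002, -0.0, 0.2, -0.5, 19.1]
[0.002, 0.002, -0.0, 0.5, -1.0, 38.3]
[0.002, 0.002, -0.0, 0.7, -1.5, 57.4]
[0.002, 0.002, -0.0, 1.0, -2.0, 76.6]
--
```

Emit:
jog_arm:
  motion:
    - [0,0,0,0.5,-1.5,12,15]
    - [0,0,0,0.5,-1.5,30,15]
    - [0,0,0,0.5,-1.5,48,15]
    - [0,0,0,0.5,-1.5,62,15]
    - [0,0,0,0.5,-1.5,72,15]
    - [0,0,0,0.5,-1.5,75.5,15]
    - [0,0,0,0.5,-1.5,75.5,15]

```text
t: 11.88
eef_pos: [0.4666, 0.3274, 0.1038]
tool_rot: [-0.0, 1.0, 0.0, 0.0]
contact_force: [1.0, -0.4, -0.2]
gripper_width: 0.216
grasp_force: 58.6
```

Emit:
jog_arm:
  motion:
    - [0,0,0,0,0,1.5,15]
    - [0,0,0,0,0,2,15]
    - [0,0,0,0,0,2,15]

```text
t: 12.25
eef_pos: [0.4667, 0.3273, 0.102]
tool_rot: [-0.0, 1.0, 0.0, 0.0]
contact_force: [-0.2, 0.0, -1.2]
gripper_width: 0.22
grasp_force: 58.6
```

Emit:
jog_arm:
  motion:
    - [0,0,0,0,0,1,15]
    - [0,0,0,0,0,1,30]
    - [0,0,0,0,0,1,60]
    - [0,0,0,0,0,1,85]
    - [0,0,0,0,0,1,85]
    - [0,0,0,0,0,-30,85]
    - [0,0,0,0,0,-75,85]
    - [0,0,0,0,0,-125,85]
    - [0,0,0,0,0,-150,85]

```text
t: 13.38
eef_pos: [0.4673, 0.328, 0.2549]
tool_rot: [-0.001, 1.0, 0.0, 0.002]
contact_force: [0.4, 0.9, -0.0]
gripper_width: 0.996
grasp_force: 0.0
```

```bash
python3 - <<'E'
from h import *
st();p=bot.read_camera("scene")
b=blob(p,*YEL,[.4658,.3275,.11]);print(b[:2],fit([p],[b[0]],[PEN],[.4658,.3275,.01]))
b=blob(p,*BLUE,[.481,-.317,.03])
rows([(.58,0,.25,-.1),(.482,-.3175,.20,-.2)])
E
```

```text
t 13.375 p [0.4673 0.328  0.2549] h 0.0008 tz [ 0.0031  0.0023 -1.    ] F [ 0.38  0.93 -0.04] w 0.9958464733781254 gf 0.0
(array([527.06067961, 253.55582524]), np.int32(412)) (array([0.46656044, 0.32787914]), array([-0.00259277,  0.00175893]))
[-0.004, -0.006, 0.017, 18.6, 54.8, 1.1]
[-0.004, -0.006, 0.034, 37.2, 109.6, 2.2]
[-0.004, -0.006, 0.05, 55.8, 164.5, 3.3]
[-0.005, -0.006, 0.067, 74.4, 219.3, 4.4]
[-0.005, -0.006, 0.084, 93.0, 274.1, 5.5]
[-0.005, -0.006, 0.101, 111.5, 328.9, 6.6]
--
[-0.005, -0.006, 0.117, 95.1, 381.9, 14.6]
[-0.005, -0.006, 0.134, 78.7, 434.8, 22.6]
[-0.005, -0.006, 0.151, 62.3, 487.8, 30.6]
[-0.005, -0.006, 0.167, 45.9, 540.7, 38.6]
[-0.005, -0.006, 0.184, 29.5, 593.6, 46.6]
[-0.005, -0.006, 0.201, 13.0, 646.6, 54.6]
--
```

Emit:
jog_arm:
  motion:
    - [0,0,0,19,55,1,85]
    - [0,0,0,37,110,2,85]
    - [0,0,0,56,165,3,85]
    - [0,0,0,74,220,5,85]
    - [0,0,0,93,275,6,85]
    - [0,0,0,105,330,10,85]
    - [0,0,0,95,385,20,85]
    - [0,0,0,79,440,40,85]
    - [0,0,0,62,495,60,85]
    - [0,0,0,46,550,80,85]

```text
t: 14.68
eef_pos: [0.5121, -0.2243, 0.1708]
tool_rot: [0.0, 1.0, 0.0, -0.0]
contact_force: [0.9, 0.6, -1.3]
gripper_width: 0.997
grasp_force: 0.0
```

```bash
python3 - <<'E'
from h import *
st();rows([(.4815,-.3173,.1,0),(.4815,-.3173,.033,0)],step=40)
E
```

```text
t 14.675 p [ 0.5121 -0.2243  0.1708] h 0.0009 tz [-1.e-04 -1.e-04 -1.e+00] F [ 0.94  0.57 -1.28] w 0.9968178326517715 gf 0.0
[0.0, 0.0, 0.0, -7.7, 23.2, 17.7]
[0.0, 0.0, 0.0, -15.3, 46.5, 35.4]
[0.0, 0.0, 0.001, -23.0, 69.7, 53.1]
[0.0, 0.0, 0.001, -30.6, 92.9, 70.8]
--
[0.0, 0.0, 0.001, -30.6, 92.9, 104.3]
[0.0, 0.0, 0.001, -30.6, 92.9, 137.8]
--
```

Emit:
jog_arm:
  motion:
    - [0,0,0,-10,35,15,85]
    - [0,0,0,-22,70,35,85]
    - [0,0,0,-31,90,60,85]
    - [0,0,0,-31,93,95,85]
    - [0,0,0,-31,93,125,85]
    - [0,0,0,-31,93,136,85]
    - [0,0,0,-31,93,136,20]
    - [0,0,0,-31,93,136,20]
    - [0,0,0,-31,93,136,20]
    - [0,0,0,-31,93,136,20]
  grip_force: 20

```text
t: 15.92
eef_pos: [0.4828, -0.3161, 0.0369]
tool_rot: [0.0, 1.0, 0.0, 0.001]
contact_force: [-0.7, 0.4, 5.3]
gripper_width: 0.29
grasp_force: 19.6
```

```bash
python3 - <<'E'
from h import *
st()
E
```

```text
t 15.925 p [ 0.4828 -0.3161  0.0369] h 0.0009 tz [ 1.6e-03 -9.0e-04 -1.0e+00] F [-0.65  0.39  5.33] w 0.2903325668157323 gf 19.617280662059784
```

Emit:
jog_arm:
  motion:
    - [0,0,0,0,0,0,45]
    - [0,0,0,0,0,0,45]
    - [0,0,-0.18,0,0,0,45]
    - [0,0,-0.36,0,0,0,45]
    - [0,0,-0.54,0,0,0,45]
    - [0,0,-0.72,0,0,0,45]
    - [0,0,-0.9,0,0,0,45]
    - [0,0,-1.08,0,0,0,45]
    - [0,0,-1.26,0,0,0,45]
    - [0,0,-1.44,0,0,0,45]

```text
t: 17.18
eef_pos: [0.4819, -0.3158, 0.0356]
tool_rot: [-0.0, 0.75, 0.662, -0.0]
contact_force: [-0.0, -0.0, 0.6]
gripper_width: 0.524
grasp_force: 0.0
```

```bash
python3 - <<'E'
from h import *
st();rows([(.4823,-.3165,.035,np.pi/2)])
E
```

```text
t 17.175 p [ 0.4819 -0.3158  0.0356] h 1.4466 tz [-4.e-04  1.e-04 -1.e+00] F [-0.03 -0.01  0.55] w 0.5240716055869836 gf 0.0
[-0.0, -0.0, -0.124, -0.6, 0.5, 0.6]
--
```

Emit:
jog_arm:
  motion:
    - [0,0,-0.125,0,0,1,45]
    - [0,0,-0.125,0,0,1,45]
    - [0,0,-0.125,0,0,1,20]
    - [0,0,-0.125,0,0,1,20]
    - [0,0,-0.125,0,0,1,20]
    - [0,0,-0.125,0,0,1,20]
  grip_force: 80

```text
t: 17.92
eef_pos: [0.4823, -0.3158, 0.0351]
tool_rot: [0.0, 0.709, 0.705, -0.0]
contact_force: [-1.6, 0.5, 5.8]
gripper_width: 0.266
grasp_force: 78.4
```

```bash
python3 - <<'E'
from h import *
st();o=bot.get_obs();p=o["eef_pos"]
rows([(*p[:2],p[2]+.09,np.pi/2),(.496,-.0875,.125,np.pi/2)],step=45)
E
```

```text
t 17.925 p [ 0.4823 -0.3158  0.0351] h 1.5653 tz [ 3.e-04 -4.e-04 -1.e+00] F [-1.63  0.49  5.84] w 0.26630268474376245 gf 78.4409236907959
[0.0, 0.0, -0.003, -0.0, 0.0, -45.0]
[0.0, 0.0, -0.005, -0.0, 0.0, -90.0]
--
[0.0, 0.0, -0.005, 38.0, 2.1, -90.0]
[0.0, 0.0, -0.005, 76.1, 4.2, -90.0]
[0.0, 0.0, -0.005, 114.2, 6.3, -90.0]
[0.0, 0.0, -0.005, 152.2, 8.3, -90.0]
[0.0, 0.0, -0.005, 190.3, 10.4, -90.0]
[0.0, 0.0, -0.005, 228.4, 12.5, -89.9]
--
```

Emit:
jog_arm:
  motion:
    - [0,0,0,0,0,-25,20]
    - [0,0,0,0,0,-60,20]
    - [0,0,0,25,1,-85,20]
    - [0,0,0,70,4,-90,20]
    - [0,0,0,115,6,-90,20]
    - [0,0,0,160,9,-90,20]
    - [0,0,0,200,11,-90,20]
    - [0,0,0,225,13.5,-85,20]
    - [0,0,0,228.5,14,-75,20]
    - [0,0,0,228.5,14,-75,20]

```text
t: 19.18
eef_pos: [0.4963, -0.0881, 0.1087]
tool_rot: [-0.001, 0.709, 0.705, -0.001]
contact_force: [-0.6, -0.6, -0.4]
gripper_width: 0.27
grasp_force: 78.5
```

```bash
python3 - <<'E'
from h import *
np.set_printoptions(precision=4,suppress=True)
st();o=bot.get_obs();X=np.array(o["eef_pos"])-[0,0,.0351]
ps=[bot.read_camera(n) for n in("top","scene")];out=[]
for p in ps:
    c=proj(p,[.4965,-.0874,.05]);x,y=[int(t) for t in c];b=cv2.resize(p["pixels"][y-45:y+35,x-40:x+40,::-1],None,fx=5,fy=5,interpolation=cv2.INTER_NEAREST)
    for M,col in((cyl(.027,.027,0,.03)+X,(0,255,0)),(cyl(.015,.019,.056,.052)+[.4965,-.0874,0],(0,0,255))):
        for q in M: cv2.circle(b,tuple(int(t) for t in (proj(p,q)-[x-40,y-45]+.5)*5),1,col,-1)
    out.append(b)
cv2.imwrite("pics/fit.png",np.hstack(out))
E
```

```text
t 19.175 p [ 0.4963 -0.0881  0.1087] h 1.5654 tz [-0.0022 -0.0001 -1.    ] F [-0.59 -0.55 -0.38] w 0.2704534105758221 gf 78.48839163780212
```

View pics/fit.png

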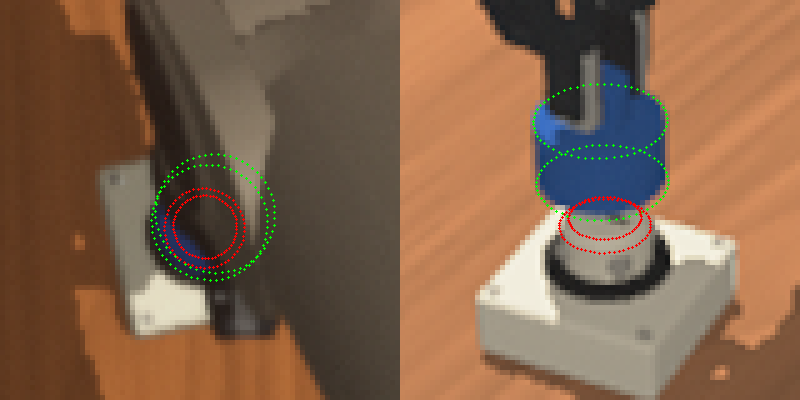

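```bash
python3 - <<'E'
from h import *
np.set_printoptions(precision=4,suppress=True)
o=bot.get_obs();X=np.array(o["eef_pos"])-[0,0,.0351];C=cyl(.027,.027,0,.03)
def go(rgb,p,X,angs):
    hsv=cv2.cvtColor(rgb,cv2.COLOR_RGB2HSV);m=cv2.inRange(hsv,np.array([100,110,25]),np.array([130,255,255]))
    n,l,s,cc=cv2.connectedComponentsWithStats(m);c=proj(p,X+[0,0,.02]);i=max((i for i in range(1,n) if np.linalg.norm(cc[i]-c)<25),key=lambda i:s[i,4])
    h=np.argwhere(l==i)[:,::-1].astype(float);D=np.c_[np.cos(angs),np.sin(angs)]
    f=lambda v:((np.array([proj(p,q) for q in C+X+np.r_[v,0]])@D.T).max(0)-(h@D.T).max(0)-.4)
    r=least_squares(f,[0,0],diff_step=1e-3,x_scale=.001);print(s[i],"shift",r.x*1000,"mm; res",r.fun.round(1)," at 0:",f(np.zeros(2)).round(1))
a=np.linspace(-.3,np.pi+.3,14)
ps=bot.read_camera("scene")
go(ps["pixels"],ps,X,a)
go(cv2.imread("pics/scene1.png")[:,:,::-1].copy(),ps,np.array([.4823,-.316,0]),a)
E
```

```text
[304 173  26  31 510] shift [-3.9263 -2.6454] mm; res [ 1.1  0.4  0.4  0.4  0.3  0.1 -0.5 -0.2 -0.1  0.3  0.3  0.5  0.7  0.7]  at 0: [0.6 0.3 0.6 1.  1.3 1.3 0.8 1.2 1.2 1.4 1.2 1.1 0.9 0.5]
[233 168  23  26 461] shift [-3.4827 -2.633 ] mm; res [ 0.7  1.   0.6  0.2 -0.2  0.  -0.2 -0.  -0.1  0.2  0.3  0.6  0.7  0.7]  at 0: [0.2 0.8 0.8 0.6 0.5 0.9 0.8 1.  0.9 1.1 1.1 1.1 1.  0.7]
```

Emit:
jog_arm:
  motion:
    - [0,0,0,1.2,0.2,8,20]
    - [0,0,0,1.2,0.2,15,20]
    - [0,0,0,1.2,0.2,20,20]
    - [0,0,0,1.2,0.2,23,20]
    - [0,0,0,1.2,0.2,23,20]

```text
t: 19.95
eef_pos: [0.4973, -0.0861, 0.0866]
tool_rot: [-0.0, 0.709, 0.705, -0.0]
contact_force: [-0.2, -0.3, -0.2]
gripper_width: 0.265
grasp_force: 78.5
```

Emit:
jog_arm:
  motion:
    - [0,0,0,0,0,2,20]
    - [0,0,0,0,0,4,20]
    - [0,0,0,0,0,5,20]
    - [0,0,0,0,0,5,20]

```text
t: 20.45
eef_pos: [0.4972, -0.0862, 0.0818]
tool_rot: [-0.0, 0.709, 0.705, -0.0]
contact_force: [-0.7, 0.1, 1.4]
gripper_width: 0.267
grasp_force: 78.5
```

Emit:
jog_arm:
  motion:
    - [0,0,0,0,0,1,20]
    - [0,0,0,0,0,2,20]
    - [0,0,0,0,0,2,20]

```text
t: 20.82
eef_pos: [0.4978, -0.0862, 0.0808]
tool_rot: [0.001, 0.709, 0.705, 0.0]
contact_force: [-2.5, 1.3, 11.7]
gripper_width: 0.265
grasp_force: 79.6
```

Emit:
jog_arm:
  motion:
    - [0,0,0,0,-0.5,1,20]
    - [0,0,0,0,-0.5,1.5,20]
    - [0,0,0,0,-0.5,1.5,20]

```text
t: 21.2
eef_pos: [0.498, -0.0862, 0.0795]
tool_rot: [0.001, 0.709, 0.705, 0.0]
contact_force: [-3.0, 0.1, 10.2]
gripper_width: 0.266
grasp_force: 79.4
```

Emit:
jog_arm:
  motion:
    - [0,0,0,0,-0.5,1,20]
    - [0,0,0,0,-0.5,2,20]
    - [0,0,0,0,-0.5,2,20]

```text
t: 21.58
eef_pos: [0.4971, -0.0862, 0.0766]
tool_rot: [0.001, 0.709, 0.705, 0.0]
contact_force: [0.8, -0.9, 1.5]
gripper_width: 0.263
grasp_force: 78.6
```

Emit:
jog_arm:
  motion:
    - [0,0,0,0,0,2,20]
    - [0,0,0,0,0,4,20]
    - [0,0,0,0,0,6,20]
    - [0,0,0,0,0,6,20]

```text
t: 22.08
eef_pos: [0.4962, -0.0862, 0.0703]
tool_rot: [-0.0, 0.709, 0.705, -0.0]
contact_force: [-0.5, -1.0, 2.8]
gripper_width: 0.262
grasp_force: 79.6
```

Emit:
jog_arm:
  motion:
    - [0,0,0,0,0,1,20]
    - [0,0,0,0,0,2,20]
    - [0,0,0,0,0,2,20]
    - [0,0,0,0,0,2,20]

```text
t: 22.58
eef_pos: [0.4962, -0.0862, 0.0688]
tool_rot: [0.0, 0.709, 0.705, -0.0]
contact_force: [-3.1, -0.1, 9.1]
gripper_width: 0.265
grasp_force: 80.2
```

Emit:
jog_arm:
  motion:
    - [0,0,0,0,0,0.3,20]
    - [0,0,0,0,0,0.3,20]
    - [0,0,0,0,0,0.3,20]
    - [0,0,0,0,0,0.3,20]

```text
t: 23.08
eef_pos: [0.4963, -0.0862, 0.0686]
tool_rot: [0.0, 0.709, 0.705, -0.0]
contact_force: [-2.6, -0.4, 9.0]
gripper_width: 0.267
grasp_force: 80.3
```

```bash
python3 - <<'E'
from h import *
st();p=bot.read_camera("scene");st();save(p,"end.png");cv2.imwrite("pics/endc.png",cv2.resize(p["pixels"][130:370,180:580,::-1],None,fx=2,fy=2))
st()
E
```

```text
t 23.075 p [ 0.4963 -0.0862  0.0686] h 1.5657 tz [-3.e-04 -7.e-04 -1.e+00] F [-2.61 -0.36  9.04] w 0.2669259866317985 gf 80.29300332069397
t 23.125 p [ 0.4963 -0.0862  0.0686] h 1.5657 tz [-3.e-04 -6.e-04 -1.e+00] F [-2.38 -0.96  8.73] w 0.2667523173769622 gf 80.2932608127594
t 23.125 p [ 0.4963 -0.0862  0.0686] h 1.5657 tz [-3.e-04 -6.e-04 -1.e+00] F [-2.38 -0.96  8.73] w 0.2667523173769622 gf 80.2932608127594
```

View pics/endc.png

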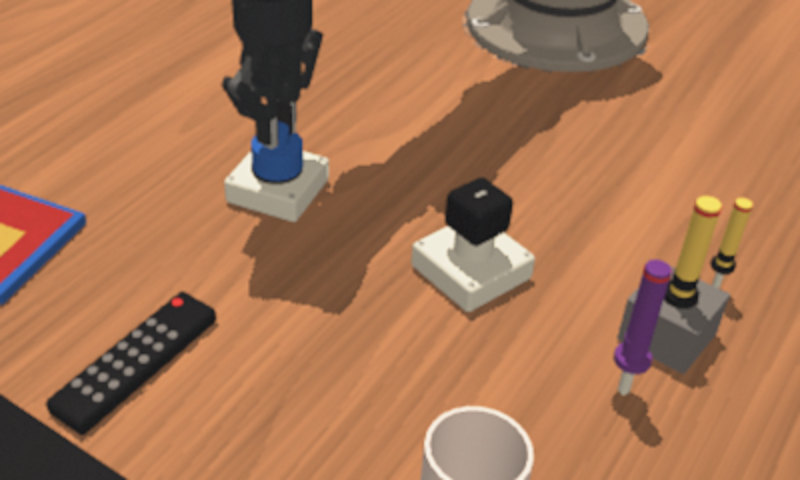

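The crop shows the cap seated on the socket, around (277,155), with the gripper on it. The pen is back in its stand at about (695,250), and the bystanders are untouched. The push reads about 9 N, so I'll add a little more and then hand in.

Emit:
jog_arm:
  motion:
    - [0,0,0,0,0,0.4,20]
    - [0,0,0,0,0,0.5,20]
    - [0,0,0,0,0,0.5,20]
    - [0,0,0,0,0,0.5,20]

```text
t: 23.62
eef_pos: [0.4963, -0.0862, 0.0682]
tool_rot: [0.0, 0.709, 0.705, -0.0]
contact_force: [-3.5, -0.7, 11.4]
gripper_width: 0.262
grasp_force: 80.5
```

```bash
python3 - <<'E'
from h import *
st();print(bot.hand_in())
E
```

```text
t 23.625 p [ 0.4963 -0.0862  0.0682] h 1.5657 tz [-2.e-04 -7.e-04 -1.e+00] F [-3.55 -0.67 11.43] w 0.2620664910524078 gf 80.49797415733337
the job is handed in; nothing more can be done
None
```

I handed the job in at 23.6 s: I held the pen's tip about 15 mm above the socket face for about 2 s and put it back in its stand, then snapped the cap on, with the gripper still pressing it at about 11 N; no verdict came back.

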